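# Time and seat the steering gear, then close its keeper

## Task

Refit the big white gear of the opened steering unit: its pinion is already set, so, without shifting the pinion by a tooth, turn the gear on its shaft until its steel peg lines up with the pointer on the chassis and the teeth find the pinion's gaps, and press the gear down fully home. Then swing the flat steel keeper over the hub all the way to its stop, so that its notch holds the shaft. Leave everything else on the bench where it is.

Things in the scene. Friction and masses are not known exactly. Their poses are not given: they have to be found in the camera images.
- unit: The steering unit, cover off, fixed on a plywood board (250 x 215 x 18 mm): a folded steel channel with a flat top plate 72 mm above the counter, carrying the gear, the pinion, the pointer and the keeper. It does not move. Origin at counter height on the axis of the upright gear shaft; z up; +x runs from the shaft to the pointer, the pinion's axis lies 60 mm towards -y, the keeper's pivot 72 mm towards -x.
- shaft_top (a point): Top end of the steel gear shaft (12 mm diameter) that stands up through the middle of the gear, 134.5 mm above the counter.
- gear_hub (a point): Centre of the top of the gear's raised hub, on the shaft's axis. The white nylon gear: 20 coarse teeth, 88 mm over the teeth, 14 mm thick; hub 36 mm in diameter standing 6 mm above the gear's face and 20 mm above its underside. At the start the hub top is about 114 mm above the counter, fully home 98 mm. It cannot tilt.
- gear_peg (a point): Centre of the top of the steel peg, 10 mm in diameter, that stands 22 mm up from the gear's face (16 mm above the hub top), 28 mm out from the shaft's axis. One gear tooth is centred on the line from the axis through the peg.
- pointer_tip (a point): Tip of the pointer, a flat steel arrowhead on the chassis just outside the gear's teeth, 46.5 mm from the shaft's axis on the unit's +x axis, 92.5 mm above the counter. The peg should stand between the shaft and this tip.
- gear_press (a joint): How far the gear has been pressed down its shaft (m): 0 to 0.001 at the start, its underside then 1 to 2 mm above the pinion's teeth; 0.016 fully home on its shoulder. If its teeth land on the pinion's it stops after 2 to 4 mm; it then needs turning, not more force.
- gear (a joint): Angle of the gear about the shaft (rad, counterclockwise from above): 0 (or a whole turn) with the peg in line with the pointer; one tooth is 0.314. It turns without a stop. The gear grips the shaft: it stays at any height and angle where it is left, slides down at about 5 N and turns at about 3 N on the peg; pressing hard with a sideways drift turns it.
- pinion (a joint): Angle of the small brass pinion (rad, counterclockwise from above): 10 teeth, 48 mm over the teeth, 14 mm thick, its top 92 mm above the counter, on a stiff potentiometer shaft. It is already set, within 0.12 of 0. The teeth mesh centrally when the gear angle is minus half of this angle, or whole teeth away; tooth ends are chamfered, so about 0.05 rad of gear error either way is drawn in, with 0.04 rad of play each way once meshed. One pinion tooth is 0.628.
- keeper (a joint): Angle of the keeper about its upright pivot (rad, counterclockwise from above): 0.95 to 1.4 at the start, swung clear towards +y of the unit; 0 is its stop, with the keeper pointing along the unit's +x from pivot to shaft and its notch round the shaft. Turns at about 1 N on the tab and stays where it is left.
- keeper_pivot (a point): The keeper's pivot axis, at the underside of the keeper, 99.5 mm above the counter.
- keeper_tab (a point): Middle of the upper edge of the keeper's upright thumb tab, 42 mm from the pivot along the keeper. The keeper is a 4 mm steel plate 18 mm wide and 90 mm long; the tab stands 22 mm up from it (top 125.5 mm above the counter), 16 mm long along the keeper and 4 mm thick, its broad faces looking along the swing. The keeper passes 1.5 mm above the hub of a gear that is fully home and strikes a gear that is not.
- cartridge: Bystander: translucent green game cartridge, 98 x 66 x 16 mm, lying beside the unit.
- button_set: Bystander: blue plastic set of four domed buttons on a thin cross-shaped frame, 58 mm across, 11 mm high, beside the unit.
- hex_spanner: Bystander: brass L-shaped hex spanner, 125 x 42 mm, 9 mm bar, beside the unit.
- console_case: Bystander: grey open bottom case of a console, 235 x 185 x 38 mm, on the left.
- screwdriver: Bystander: screwdriver, 190 mm, on the right.
- screw_dish: Bystander: small steel dish, 90 mm across, 22 mm high.
- cleaner_can: Bystander: white spray can, 54 mm across, 150 mm high, on the left.

How it is judged:
By the outcome, as a careful person would: the job done as asked, in the order asked, and still so for the second after the job is handed in, with the robot touching nothing.
It also fails if it takes over 61 s, if anything falls off the work surface, if the arm or the gripper's body presses on something with over 40 N, if the wrist force passes 120 N, or if a joint passes its speed limit or range.

## Robot

A 6-joint arm with a two-finger parallel gripper is mounted at the origin on the work surface. World frame = base frame: x ahead of the robot, y to its left, z up, the work surface at z = 0. Lengths are in m, angles in degrees, forces in N, time in s.
With the tool pointing down it reaches from about 0.4 to 0.825 m from the base axis. Payload 7 kg.
Tool frame: the origin (TCP) lies midway between the tips of the shut fingers; the grasp point (between the pads) lies r.hold_point_z behind it (r.hold_point_z is the distance from the TCP to the grasp point, in m); z points along the fingers, x is the direction in which the jaws open and shut, and the axes are right-handed (so a half turn about z gives the same grasp; the last joint's range is limited). The gripper opens to 88 mm and grips with 3 to 60 N. Pads are 19 mm wide; open, the fingers measure 130 mm over their backs; the gripper's body (78 mm by 193 mm) begins 47 mm behind the grasp point.
Start: joints at [90.476, 20.546, 0.682, 0, -70.136, -16.507], TCP at [0.186, 0.649, 0.199] pointing down, gripper open.
Joint ranges: [-176.03, 176.03], [-82.01, 121.73], [-58.28, 71.71], [-173.87, 95.51], [-174.79, -0.11], [-173.66, 173.66]. Speed limits (degrees/s): [136.94, 136.94, 172.46, 180, 180, 180].

## Interface

Orientations are given as [roll, pitch, yaw] about the fixed x, y, z axes, in that order (R = Rz(yaw) Ry(pitch) Rx(roll)).
In Python, from plant import get_state, viewer, close_job, r gives the robot as it stands.
- The arm moves only by the tool apply_moves, never from a script. Its argument "plan" is a list of rows, each a list of 3 entries, a list of its own where there are three numbers: the closure in counts, from 0 (fully open) to 255 (shut), then the shift along the tool's x, y, z in units of 50 mm (1.0 is 50 mm), then the turn about the tool's z in units of 6 degrees (1.0 is 6 degrees). A call has 1 to 12 rows; each row shifts and turns the commanded pose from where the row before left it, along the tool's axes as they then stand; what a row does not reach is not made up. A row lasts 1/8 s, in which the tool goes at most 62.5 mm and 10.7 degrees, less where a joint would pass 70% of its speed; a pose out of reach is approached as far as the arm can. A call is refused whole if a number of a shift passes 1 or a number of a turn 1, either way. A call with a gripper value outside its range is refused whole. The fingers move at their own pace and stop on an object; "squeeze" is the grip in N (left out, the last holds). Time passes only in rows, so rows that do not move let the fingers close. It gives the time, the measured TCP pose, the force and the opening at its end, in the units of the state.
- get_state(): the state, without advancing time (a new reading comes with each control period).
- viewer.capture(name): name is "side" or "top"; returns a dict with "frame" (480x640x3 uint8, blue, green, red), "K" (3x3 intrinsics, pixels), "D" ([k1, k2, p1, p2, k3] as OpenCV has them; the pictures are not rectified), "R" (3x3) and "t" (3): a world point X has camera coordinates R X + t. Camera axes: x right, y down, z forward; pixel columns grow to the right and rows downward; lengths in m; the calibration is good to about 2 mm. A picture is of the moment at which its call begins. There is no depth.
- close_job(): hands the job in, once; it reports no verdict.
The state is a dict: "time_s": time; "joints": joint angles; "qd": joint speeds; "joint_torque": joint torques, N m; "tcp_pos": TCP position; "eef_rot": TCP orientation; "contact_force": force on the tool from outside, world axes, zero at the start; "moment": the same for the moment, N m; "gripper_width": finger opening in m.
Only numpy, scipy, OpenCV 4.12 (cv2) and the standard library are available. Lean on these libraries where they do the work, as an engineer would, in place of code of your own. Each camera call takes 0.05 s, during which the arm holds its last target.

## Working session

There is one attempt and no reset: what is moved stays moved. The work goes in short steps, Python scripts to look and compute and a tool call to move; the robot and the scene stay as the last step left them, time stands still between calls to the robot, and variables do not carry over. Pictures are saved under pics/ and viewed, and the job is handed in when it is done.

Besides the shell and the picture viewer there is one more tool, called by a JSON object that holds its "fn" and its "kwargs", one argument or row to a line. apply_moves: Moves the arm, as the interface text tells. Its arguments: {"type":"object","properties":{"plan":{"type":"array","items":{"type":"array"}},"squeeze":{"type":"number"}},"required":["plan"]}

```bash
ls; mkdir -p pics
python3 - <<'E'
from plant import get_state, viewer, r
import cv2,numpy as np
print(get_state(), r.hold_point_z)
for n in("side","top"):
    c=viewer.capture(n); cv2.imwrite(f"pics/{n}0.png",c["frame"]); print(n,c["K"],c["D"],c["R"],c["t"])
    np.savez(f"{n}0.npz",**c)
E
```

```text
pics
{'time_s': 0.0, 'joints': array([ 9.04756377e+01,  2.05926965e+01,  6.33495634e-01, -2.03341950e-02,
       -7.01354147e+01, -1.65056032e+01]), 'qd': array([ 0.11001412, -0.04621981, -0.01287368, -0.07722546,  0.1162201 ,
        0.03941245]), 'joint_torque': array([-6.83139187e-04, -5.82720852e+01,  2.93073517e+01,  6.99724406e+00,
        7.07796498e-03, -1.50551791e-04]), 'tcp_pos': array([0.18628986, 0.64822616, 0.1980057 ]), 'eef_rot': array([-1.79991444e+02, -9.61479376e-02, -1.06036898e+02]), 'contact_force': array([-0.40948181,  0.61401448,  0.18131395]), 'moment': array([ 0.00302393,  0.01700978, -0.01496153]), 'gripper_width': 0.08803592888274706} 0.0188
side [[476.66081619   0.         330.92363922]
 [  0.         476.66081619 243.10849296]
 [  0.           0.           1.        ]] [-0.09951944  0.          0.          0.          0.        ] [[-0.99908571 -0.04018371 -0.01459492]
 [-0.01674826  0.68197913 -0.73117984]
 [ 0.03933495 -0.73026689 -0.68202861]] [0.576288   0.09529673 1.36346912]
top [[434.67094681   0.         322.01817936]
 [  0.         434.67094681 242.46103742]
 [  0.           0.           1.        ]] [-0.01648938  0.          0.          0.          0.        ] [[ 0.00726081 -0.99997244 -0.00155046]
 [-0.99850944 -0.0071663  -0.05410685]
 [ 0.05409425  0.00194101 -0.99853395]] [-0.01182866  0.59347202  1.25737323]
```

View pics/side0.png

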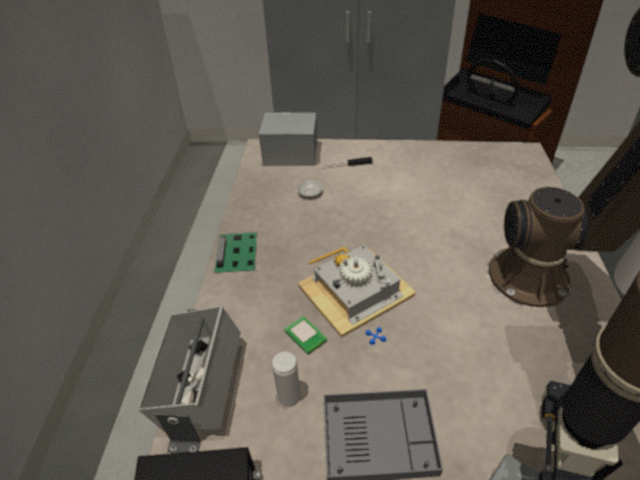

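View pics/top0.png

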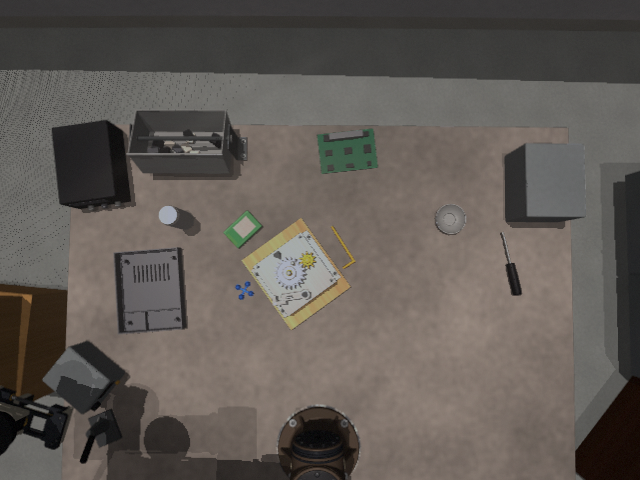

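Run:
```python
import cv2,numpy as np
a=cv2.imread("pics/top0.png")[212:332,235:360]
b=cv2.imread("pics/side0.png")[240:330,295:420]
cv2.imwrite("pics/ct.png",cv2.resize(a,None,fx=5,fy=5,interpolation=cv2.INTER_CUBIC)[:600])
cv2.imwrite("pics/cs.png",cv2.resize(b,None,fx=6,fy=6,interpolation=cv2.INTER_CUBIC))
```

```text
(no output)
```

View pics/ct.png

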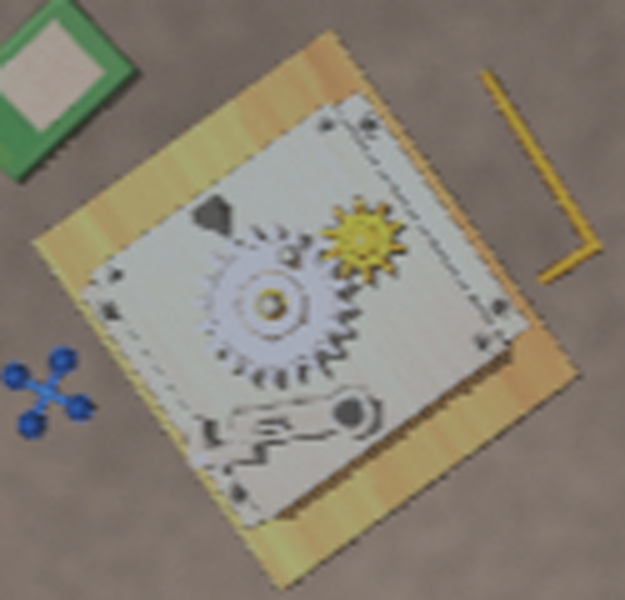

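View pics/cs.png

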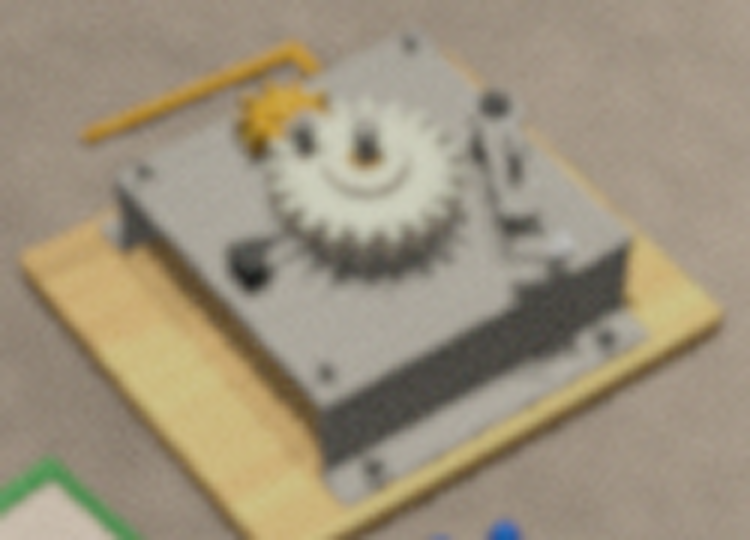

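Run:
```python
import cv2,numpy as np
def crop(f,x0,y0,w,h,s,o):
    a=cv2.resize(cv2.imread(f)[y0:y0+h,x0:x0+w],None,fx=s,fy=s,interpolation=cv2.INTER_CUBIC)
    a=cv2.convertScaleAbs(a,alpha=1.2)
    for i in range(0,w,5):
        cv2.putText(a,str(x0+i),(int((i+.5)*s)-8,8),0,.3,(0,0,255));cv2.line(a,(int((i+.5)*s),10),(int((i+.5)*s),14),(0,0,255))
    for i in range(0,h,5):
        cv2.putText(a,str(y0+i),(0,int((i+.5)*s)+3),0,.3,(0,0,255));cv2.line(a,(20,int((i+.5)*s)),(24,int((i+.5)*s)),(0,0,255))
    cv2.imwrite(o,a)
crop("pics/top0.png",268,245,56,54,11,"pics/ct2.png")
crop("pics/side0.png",328,243,64,46,12,"pics/cs2.png")
```

```text
(no output)
```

View pics/ct2.png

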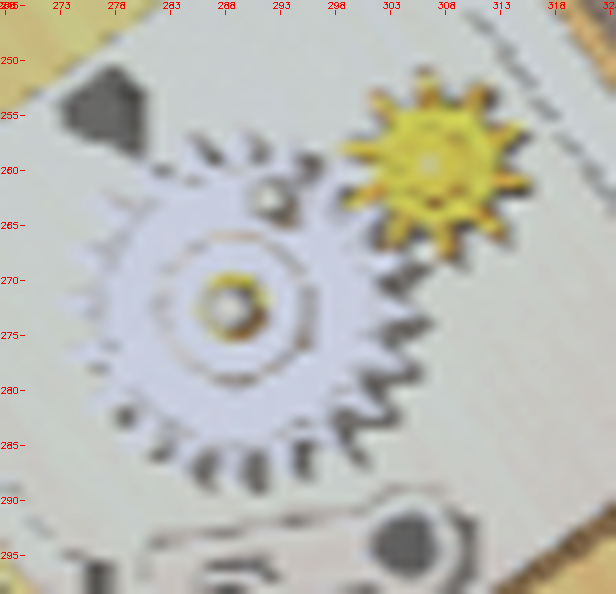

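View pics/cs2.png

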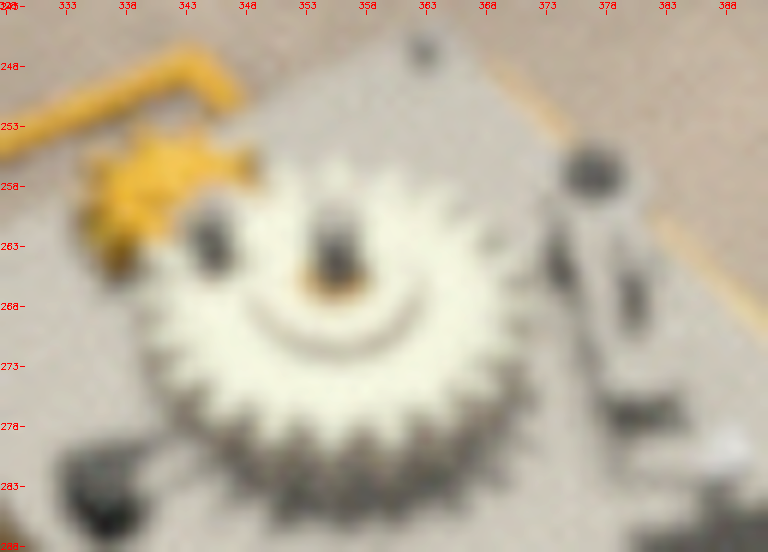

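```bash
cat > h.py <<'E'
import cv2,numpy as np
def ray(c,p):
    u=cv2.undistortPoints(np.array([[p]],float),c["K"],c["D"])[0,0]
    R=c["R"];return -R.T@c["t"], R.T@np.array([u[0],u[1],1])
def onz(c,p,z):
    o,d=ray(c,p);return (o+d*(z-o[2])/d[2])[:2]
def proj(c,X):
    return cv2.projectPoints(np.array(X,float).reshape(-1,3),cv2.Rodrigues(c["R"])[0],c["t"],c["K"],c["D"])[0][:,0]
def U(c,x,y,th,P):
    P=np.array(P,float).reshape(-1,3);k,s=np.cos(th),np.sin(th)
    return np.c_[x+k*P[:,0]-s*P[:,1],y+s*P[:,0]+k*P[:,1],P[:,2]]
E
python3 - <<'E'
from h import *
from scipy.optimize import least_squares
T=dict(np.load("top0.npz"));S=dict(np.load("side0.npz"))
f=T["frame"];hsv=cv2.cvtColor(f,cv2.COLOR_BGR2HSV)
# pinion: saturated yellow
m=cv2.inRange(hsv,(20,110,60),(35,255,255));m[:,:295]=0;m[:,320:]=0;m[:248]=0;m[270:]=0
ys,xs=np.nonzero(m);(cx,cy),r=cv2.minEnclosingCircle(np.c_[xs,ys].astype(np.float32));print("pinion",xs.mean(),ys.mean(),cx,cy,r)
g=cv2.cvtColor(f,cv2.COLOR_BGR2GRAY)
w=np.clip(150-g[289:300,299:310].astype(float),0,None)*(g[289:300,299:310]<120)
yy,xx=np.mgrid[289:300,299:310];print("pivot",(w*xx).sum()/w.sum(),(w*yy).sum()/w.sum())
pin=(cx,cy)
sh=onz(T,(288.5,272.5),.1345);pg=onz(T,(292.2,262.6),.130);pi=onz(T,(306.7,259.5),.092);pv=onz(T,(304.5,294.2),.107)
hub=onz(T,(289.3,272.7),.114)
print("shaft",sh,"hub",hub,"peg",pg,pi,pv)
for a,b in((sh,pg),(sh,pi),(sh,pv),(hub,pg),(hub,pi),(hub,pv)):
    d=b-a;print(np.hypot(*d)*1e3,np.degrees(np.arctan2(d[1],d[0])))
print("side peg/shaft/pivot",onz(S,(345,260.3),.130),onz(S,(355.6,260.3),.1345),onz(S,(377,257),.107))
E
```

```text
pinion 307.25384615384615 259.5615384615385 307.2175598144531 259.8816833496094 7.862483501434326
pivot 304.6334975369458 294.8408866995074
shaft [0.50684202 0.08038879] hub [0.50600364 0.07983363] peg [0.53313226 0.07118976] [0.54221614 0.03407798] [0.44819484 0.03862209]
27.853165032325354 -19.285088733090625
58.27537860471685 -52.62590842381607
71.99965027235211 -144.5427127792892
28.472413588990186 -17.673201254307916
58.351731603708586 -51.6407710638767
70.9947106072177 -144.5151657813097
side peg/shaft/pivot [0.53514595 0.07830685] [0.50769795 0.08210307] [0.44979445 0.04071831]
```

Run:
```python
from h import *
for n in("top","side"):
    T=dict(np.load(n+"0.npz"))
    f=T["frame"];hsv=cv2.cvtColor(f,cv2.COLOR_BGR2HSV)
    x0,y0,x1,y1=(240,212,355,334) if n=="top" else (298,244,418,334)
    m=np.zeros(f.shape[:2],np.uint8);m[y0:y1,x0:x1]=cv2.inRange(hsv,(10,60,110),(32,190,255))[y0:y1,x0:x1]
    nn,l,st,_=cv2.connectedComponentsWithStats(m)
    m=(l==1+np.argmax(st[1:,4])).astype(np.uint8)
    p=cv2.findContours(m,0,cv2.CHAIN_APPROX_NONE)[0];p=max(p,key=cv2.contourArea)
    cv2.imwrite(f"pics/m{n}.png",m*255)
    h=cv2.convexHull(p)
    W=np.array([onz(T,tuple(map(float,q[0])),.018) for q in p])
    r=cv2.minAreaRect((W*1000).astype(np.float32));print(n,r)
    # edge fits
    bx=cv2.boxPoints(r)
    for i in range(4):
        a,b=bx[i],bx[(i+1)%4];L=np.linalg.norm(b-a);d=(b-a)/L;nrm=np.array([-d[1],d[0]])
        q=W*1000;s=(q-a)@d;e=(q-a)@nrm
        k=(abs(e)<6)&(s>15)&(s<L-15)
        if k.sum()<8: print("few");continue
        vx,vy,*_=cv2.fitLine(q[k].astype(np.float32),cv2.DIST_HUBER,0,.01,.01).ravel();print(k.sum(),L,np.degrees(np.arctan2(vy,vx))%90)
```

```text
top ((503.4478759765625, 69.08513641357422), (251.58682250976562, 217.25901794433594), 36.22486877441406)
52 217.25902 36.450916
67 251.58682 36.21801
52 217.259 36.23057
101 251.5868 36.186752
side ((504.5942077636719, 74.64041137695312), (258.910888671875, 228.4144287109375), 36.11222839355469)
53 228.41441 37.09201
16 258.91086 34.216335
50 228.41441 36.071487
67 258.91086 36.223305
```

View pics/mtop.png

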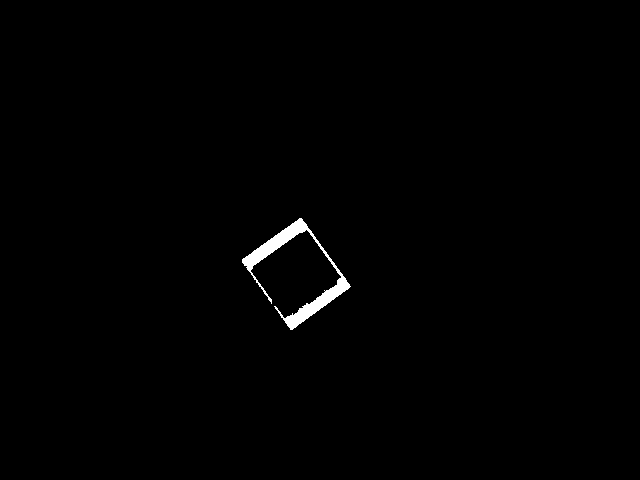

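{"fn": "apply_moves", "kwargs": {
  "plan": [
    [100, [0.76, -0.774, 0], 0],
    [100, [0.76, -0.774, 0], 0],
    [100, [0.76, -0.774, 0], 0],
    [100, [0.76, -0.774, 0], 0],
    [100, [0.76, -0.774, 0], 0],
    [100, [0.76, -0.774, 0], 0],
    [100, [0.76, -0.774, 0], 0],
    [100, [0.76, -0.774, 0], 0],
    [100, [0.76, -0.774, 0], 0],
    [100, [0.76, -0.774, 0], 0],
    [100, [0.76, -0.774, 0], 0],
    [100, [0.76, -0.774, 0], 0]
  ],
  "squeeze": 10
}}

```text
time_s: 1.6
tcp_pos: [0.5073, 0.0805, 0.1989]
eef_rot: [180.0, 0.0, -106.0]
contact_force: [1.5, 0.5, 0.4]
gripper_width: 0.0532
```

{"fn": "apply_moves", "kwargs": {
  "plan": [
    [105, [0, 0, 0], 1],
    [105, [0, 0, 0], 1],
    [105, [0, 0, 0], 1],
    [105, [0, 0, 0], 1],
    [105, [0, 0, 0], 1],
    [105, [0, 0, 0], 1],
    [105, [0, 0, 0], 1],
    [105, [0, 0, 0], 1],
    [105, [0, 0, 0], 0],
    [105, [0, 0, 0], 0]
  ]
}}

```text
time_s: 2.85
tcp_pos: [0.5067, 0.0822, 0.1988]
eef_rot: [180.0, -0.0, -153.9]
contact_force: [-0.5, -0.4, -1.0]
gripper_width: 0.0515
```

{"fn": "apply_moves", "kwargs": {
  "plan": [
    [105, [0, 0, 0.5], 0],
    [105, [0, 0, 0.5], 0],
    [105, [0, 0, 0.3], 0],
    [105, [0, 0, 0.2], 0],
    [105, [0, 0, 0.1], 0],
    [105, [0, 0, 0], 0]
  ]
}}

```text
time_s: 3.6
tcp_pos: [0.507, 0.0823, 0.1191]
eef_rot: [-180.0, 0.0, -154.0]
contact_force: [-0.3, -0.0, 0.1]
gripper_width: 0.0517
```

```bash
cat > snap.py <<'E'
import sys
from plant import get_state,viewer
from h import *
k=sys.argv[1];boxes=dict(top=(255,235,70,70),side=(315,225,90,65))
out=[]
for n in("top","side"):
    c=viewer.capture(n);np.savez(f"{n}{k}.npz",**c);x0,y0,w,h=boxes[n];s=8
    a=cv2.convertScaleAbs(cv2.resize(c["frame"][y0:y0+h,x0:x0+w],None,fx=s,fy=s,interpolation=cv2.INTER_CUBIC),alpha=1.2)
    for i in range(0,w,5): cv2.putText(a,str(x0+i),(int((i+.5)*s)-8,8),0,.3,(0,0,255));cv2.line(a,(int((i+.5)*s),10),(int((i+.5)*s),14),(0,0,255))
    for i in range(0,h,5): cv2.putText(a,str(y0+i),(0,int((i+.5)*s)+3),0,.3,(0,0,255));cv2.line(a,(20,int((i+.5)*s)),(24,int((i+.5)*s)),(0,0,255))
    cv2.imwrite(f"pics/{n}_{k}.png",a)
s=get_state();print(s["time_s"],s["tcp_pos"].round(4),s["eef_rot"].round(1),s["contact_force"].round(1),s["moment"].round(2),s["gripper_width"],s["joints"].round(1))
E
python3 snap.py 1
```

```text
3.7 [0.5072 0.0824 0.1195] [-1.80e+02  1.00e-01 -1.54e+02] [-0.4  0.3  0.2] [ 0.04  0.04 -0.02] 0.05154761903622778 [ 31.1   9.3 -25.9   0.  -54.7  -5.2]
```

View pics/side_1.png

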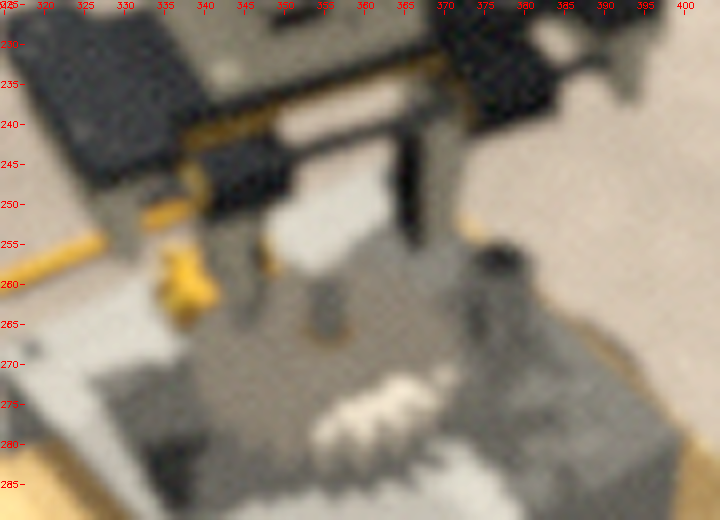

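View pics/top_1.png

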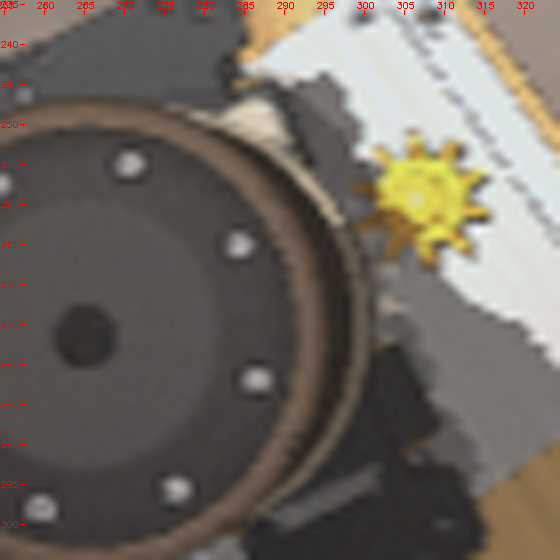

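{"fn": "apply_moves", "kwargs": {
  "plan": [
    [105, [0, 0, 0.12], 0],
    [105, [0, 0, 0.075], 0],
    [105, [0, 0, 0], 0],
    [255, [0, 0, 0], 0],
    [255, [0, 0, 0], 0],
    [255, [0, 0, 0], 0],
    [255, [0, 0, 0], 0]
  ],
  "squeeze": 15
}}

```text
time_s: 4.58
tcp_pos: [0.5068, 0.0822, 0.1093]
eef_rot: [180.0, 0.0, -154.0]
contact_force: [1.3, 0.4, -0.0]
gripper_width: 0.0171
```

```bash
python3 -c "
from plant import get_state as g
s=g();print(s['tcp_pos'].round(4),s['contact_force'].round(1),s['gripper_width'],s['moment'].round(2))"
```

```text
[0.5068 0.0822 0.1093] [ 1.3  0.4 -0. ] 0.017067404104202332 [0.08 0.01 0.  ]
```

```bash
python3 snap.py 2
```

```text
4.675 [0.5069 0.0822 0.1093] [-180.    0. -154.] [ 0.4 -0.5  1.1] [ 0.08 -0.07  0.02] 0.009122250841648997 [ 31.1  10.  -26.6   0.  -53.4  -5.2]
```

View pics/side_2.png

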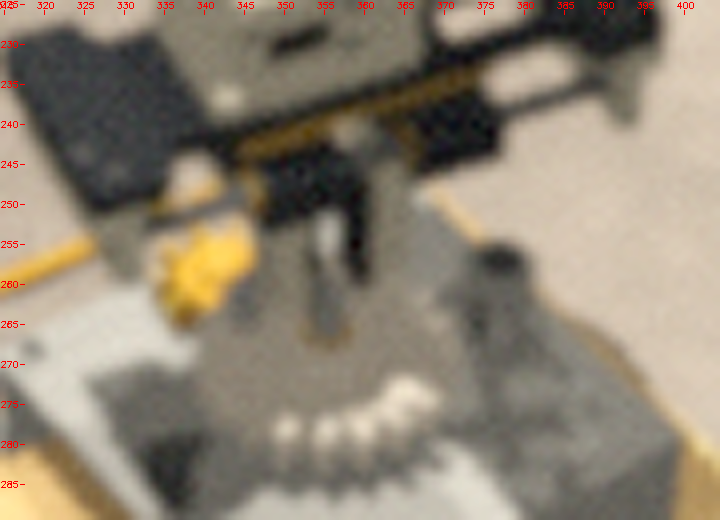

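```bash
python3 - <<'E'
from h import *
S=dict(np.load("side2.npz"))
p=np.array([.5069,.0822,.1093]);d=np.array([np.cos(np.radians(26)),np.sin(np.radians(26)),0])
print("tcp",proj(S,p))
for z in(.1093,.115,.12,.125):
  print(z,[proj(S,p*[1,1,0]+[0,0,z]+s*d*.0146).round(1).tolist() for s in(1,-1)])
sh=[.5065,.081]
for z in(.114,.1345): print("shaft",z,proj(S,sh+[z]))
print("peg",proj(S,[.533,.0715,.108]),proj(S,[.533,.0715,.130]))
E
python3 -c "
from plant import get_state as g
s=g();print(s['time_s'],s['tcp_pos'].round(4),s['contact_force'].round(1),s['gripper_width'])"
```

```text
tcp [[355.70230233 267.12214087]]
0.1093 [[[350.7, 268.8]], [[360.7, 265.5]]]
0.115 [[[350.7, 267.3]], [[360.8, 263.9]]]
0.12 [[[350.7, 265.9]], [[360.8, 262.6]]]
0.125 [[[350.8, 264.6]], [[360.9, 261.3]]]
shaft 0.114 [[355.89456956 265.54426146]]
shaft 0.1345 [[356.06449623 260.0062628 ]]
peg [[345.81332998 264.373459  ]] [[345.87135584 258.46748822]]
4.675 [0.5069 0.0822 0.1093] [ 0.4 -0.5  1.1] 0.009122250841648997
```

Run:
```python
from h import *
S=dict(np.load("side1.npz"))
p=np.array([.507,.0823,0]);d=np.array([np.cos(np.radians(26)),np.sin(np.radians(26)),0])
for w in(.026,.036,.046):
 for z in(.1195,.125,.13,.135):
  print(w,z,[proj(S,p+[0,0,z]+s*d*w).round(1).tolist() for s in(1,-1)])
def crop(k,x0,y0,w,h,s,o):
    a=cv2.resize(np.load(f"side{k}.npz")["frame"][y0:y0+h,x0:x0+w],None,fx=s,fy=s,interpolation=cv2.INTER_CUBIC)
    return cv2.convertScaleAbs(a,alpha=1.9,beta=-20)
cv2.imwrite("pics/c12.png",np.vstack([crop(k,335,232,55,40,7,0) for k in(1,2)]))
```

```text
0.026 0.1195 [[[346.7, 267.4]], [[364.7, 261.5]]]
0.026 0.125 [[[346.7, 265.9]], [[364.7, 260.0]]]
0.026 0.13 [[[346.7, 264.6]], [[364.8, 258.6]]]
0.026 0.135 [[[346.8, 263.2]], [[364.9, 257.3]]]
0.036 0.1195 [[[343.2, 268.6]], [[368.1, 260.4]]]
0.036 0.125 [[[343.2, 267.1]], [[368.2, 258.9]]]
0.036 0.13 [[[343.2, 265.7]], [[368.2, 257.5]]]
0.036 0.135 [[[343.2, 264.4]], [[368.3, 256.2]]]
0.046 0.1195 [[[339.7, 269.7]], [[371.5, 259.2]]]
0.046 0.125 [[[339.7, 268.2]], [[371.6, 257.8]]]
0.046 0.13 [[[339.7, 266.9]], [[371.6, 256.4]]]
0.046 0.135 [[[339.7, 265.5]], [[371.7, 255.0]]]
```

View pics/c12.png

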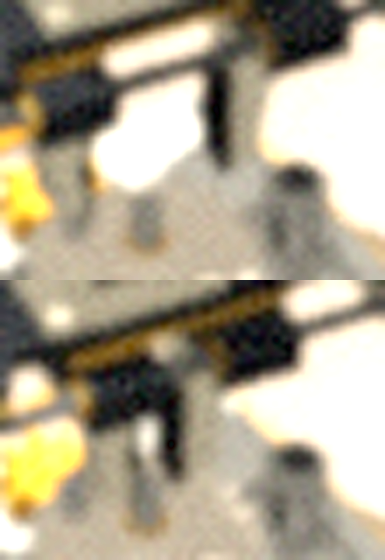

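```bash
python3 -c "
from plant import r
print([(a,getattr(r,a)) for a in dir(r) if a[0]!='_'])"
```

```text
[('Unreachable', <class 'plant.Unreachable'>), ('hold_point_z', 0.0188)]
```

{"fn": "apply_moves", "kwargs": {
  "plan": [
    [255, [0, 0, 0], 0],
    [255, [0, 0, 0], 0]
  ]
}}

```text
time_s: 4.92
tcp_pos: [0.5068, 0.0822, 0.1092]
eef_rot: [-180.0, -0.0, -154.0]
contact_force: [0.3, 0.6, 0.5]
gripper_width: 0.0003
```

```bash
sed -i 's/s=8$/s=8/' snap.py; python3 snap.py 3;  python3 - <<'E'
from h import *
a=np.load("side3.npz")["frame"][215:290,325:395]
cv2.imwrite("pics/c3.png",cv2.convertScaleAbs(cv2.resize(a,None,fx=8,fy=8,interpolation=cv2.INTER_CUBIC),alpha=1.9,beta=-20))
E
```

```text
5.025 [0.5068 0.0822 0.1092] [-180.    0. -154.] [ 0.4 -0.2  0.4] [ 0.03 -0.    0.01] 0.0007087611824498205 [ 31.1  10.  -26.6   0.  -53.4  -5.2]
```

View pics/c3.png

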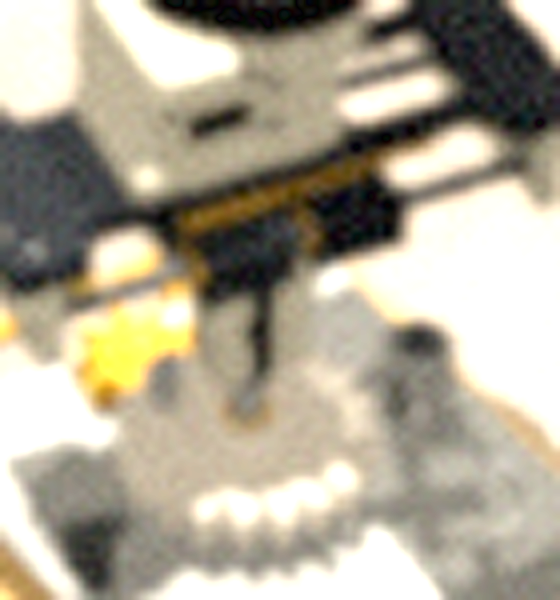

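Run:
```python
from h import *
T=dict(np.load("top3.npz"));S=dict(np.load("side3.npz"))
a=cv2.convertScaleAbs(cv2.resize(T["frame"][200:360,200:400],None,fx=3.5,fy=3.5,interpolation=cv2.INTER_CUBIC),alpha=1.6)
cv2.imwrite("pics/c4.png",a)
a=cv2.convertScaleAbs(cv2.resize(S["frame"][100:300,280:480],None,fx=3,fy=3,interpolation=cv2.INTER_CUBIC),alpha=1.8)
cv2.imwrite("pics/c5.png",a)
p=[.5068,.0822]
for z in(.109,.13,.175,.3,.5): print(z,proj(T,p+[z])[0],proj(S,p+[z])[0])
```

```text
0.109 [288.57090273 272.37020379] [355.73803742 267.20252876]
0.13 [287.95162988 272.48553082] [355.91016324 261.5592904 ]
0.175 [286.54587202 272.74731865] [356.29037486 249.00983439]
0.3 [281.96859504 273.59966525] [357.43371033 210.54592354]
0.5 [271.62181658 275.52603471] [359.56400605 135.63133968]
```

View pics/c4.png

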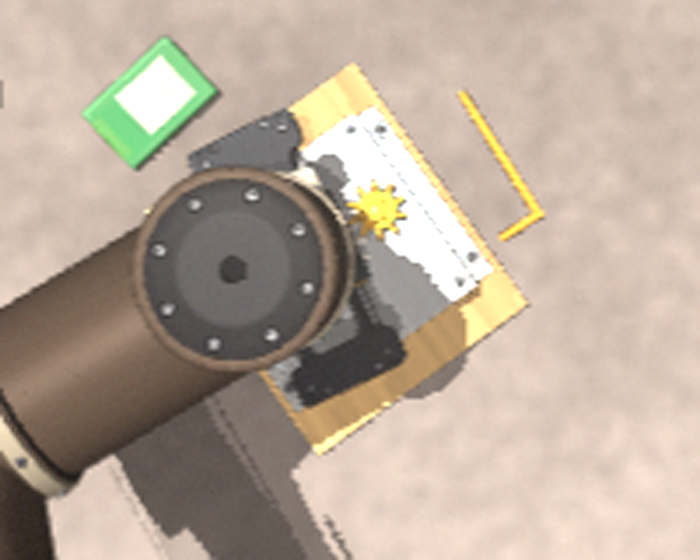

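View pics/c5.png

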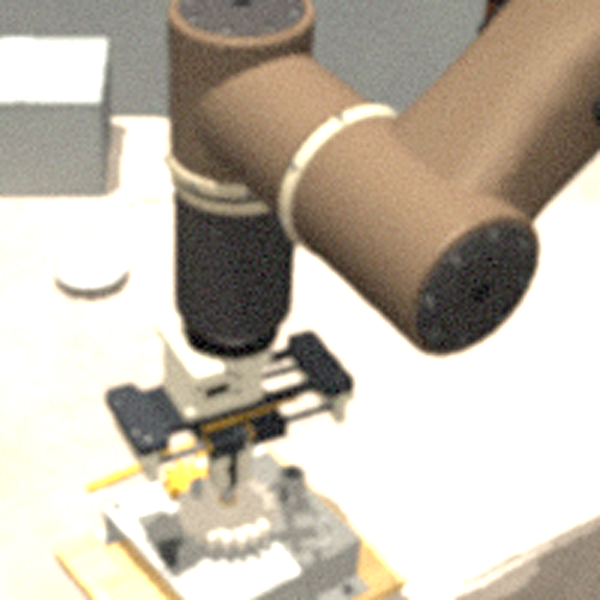

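{"fn": "apply_moves", "kwargs": {
  "plan": [
    [255, [0, 0, 0.04], 0],
    [255, [0, 0, 0], 0]
  ]
}}

```text
time_s: 5.28
tcp_pos: [0.5069, 0.0823, 0.1072]
eef_rot: [-180.0, 0.0, -154.0]
contact_force: [0.2, 0.4, 0.1]
gripper_width: 0.0004
```

{"fn": "apply_moves", "kwargs": {
  "plan": [
    [255, [0, 0, 0.04], 0],
    [255, [0, 0, 0], 0]
  ]
}}

```text
time_s: 5.52
tcp_pos: [0.5071, 0.0822, 0.1069]
eef_rot: [-180.0, 0.1, -154.0]
contact_force: [-6.5, 0.4, 17.2]
gripper_width: 0.0004
```

{"fn": "apply_moves", "kwargs": {
  "plan": [
    [255, [0, 0, -0.2], 0],
    [105, [0, 0, -0.16], 0],
    [105, [0, 0, 0], 0],
    [105, [0, 0, 0], 0],
    [105, [0, 0, 0], 0],
    [105, [0, 0, 0.3], 0],
    [105, [0, 0, 0.3], 0],
    [105, [0, 0, 0.14], 0],
    [105, [0, 0, 0], 0]
  ]
}}

```text
time_s: 6.65
tcp_pos: [0.5063, 0.0819, 0.0852]
eef_rot: [-180.0, -0.1, -154.0]
contact_force: [-0.6, -0.4, 0.7]
gripper_width: 0.052
```

```bash
python3 snap.py 4;  python3 - <<'E'
from h import *
a=np.load("side4.npz")["frame"][215:290,325:395]
cv2.imwrite("pics/c6.png",cv2.convertScaleAbs(cv2.resize(a,None,fx=8,fy=8,interpolation=cv2.INTER_CUBIC),alpha=1.9,beta=-20))
E
```

```text
6.75 [0.507  0.0823 0.0863] [-180.   -0. -154.] [-0.3  0.1  0.4] [ 0.06 -0.05 -0.02] 0.05137075859124527 [ 31.1  11.5 -28.2   0.  -50.3  -5.2]
```

View pics/c6.png

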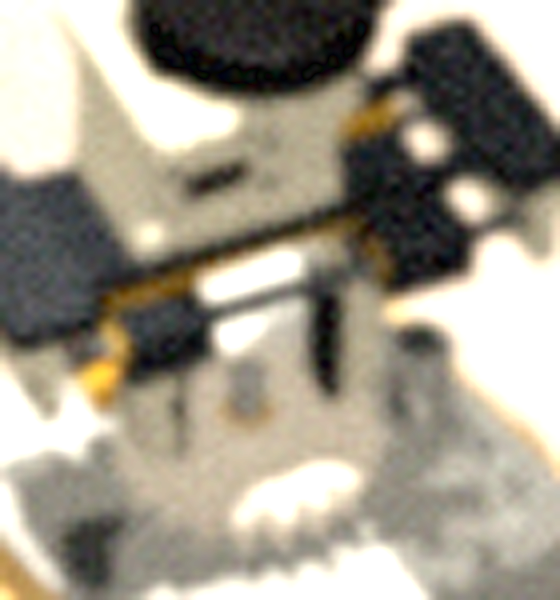

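{"fn": "apply_moves", "kwargs": {
  "plan": [
    [105, [0, 0, 0.05], 0],
    [105, [0, 0, 0], 0],
    [105, [0, 0, 0.025], 0],
    [105, [0, 0, 0], 0]
  ]
}}

```text
time_s: 7.25
tcp_pos: [0.5068, 0.0822, 0.0825]
eef_rot: [180.0, 0.0, -154.0]
contact_force: [0.2, 0.0, -0.6]
gripper_width: 0.0516
```

{"fn": "apply_moves", "kwargs": {
  "plan": [
    [145, [0, 0, 0], 0],
    [200, [0, 0, 0], 0],
    [200, [0, 0, 0], 0],
    [200, [0, 0, 0], 0]
  ],
  "squeeze": 10
}}

```text
time_s: 7.75
tcp_pos: [0.5064, 0.082, 0.0824]
eef_rot: [180.0, -0.0, -154.0]
contact_force: [-3.2, -1.3, 2.4]
gripper_width: 0.035
```

{"fn": "apply_moves", "kwargs": {
  "plan": [
    [200, [0, 0, 0], 0],
    [200, [0, 0, 0], 0]
  ],
  "squeeze": 25
}}

```text
time_s: 8.0
tcp_pos: [0.5064, 0.0819, 0.0824]
eef_rot: [-180.0, -0.1, -154.0]
contact_force: [-4.1, -0.5, 2.6]
gripper_width: 0.0341
```

{"fn": "apply_moves", "kwargs": {
  "plan": [
    [200, [0, 0, 0], -0.6],
    [200, [0, 0, 0], -0.8],
    [200, [0, 0, 0], -0.8],
    [200, [0, 0, 0], -0.8]
  ]
}}

```text
time_s: 8.5
tcp_pos: [0.5063, 0.0819, 0.0824]
eef_rot: [180.0, -0.1, -135.9]
contact_force: [-3.6, -2.0, 4.4]
gripper_width: 0.0339
```

{"fn": "apply_moves", "kwargs": {
  "plan": [
    [200, [0, 0, 0], -0.8],
    [200, [0, 0, 0], -0.8],
    [200, [0, 0, 0], -0.8],
    [200, [0, 0, 0], -0.8],
    [200, [0, 0, 0], -0.8],
    [200, [0, 0, 0], -0.8],
    [200, [0, 0, 0], -0.8],
    [200, [0, 0, 0], -0.65],
    [200, [0, 0, 0], 0]
  ]
}}

```text
time_s: 9.62
tcp_pos: [0.5062, 0.0817, 0.0823]
eef_rot: [179.9, -0.1, -98.6]
contact_force: [-4.5, -2.6, 4.3]
gripper_width: 0.0341
```

```bash
python3 snap.py 5;  python3 - <<'E'
from h import *
a=np.load("side5.npz")["frame"][215:290,325:395]
cv2.imwrite("pics/c7.png",cv2.convertScaleAbs(cv2.resize(a,None,fx=8,fy=8,interpolation=cv2.INTER_CUBIC),alpha=1.9,beta=-20))
E
```

```text
9.725 [0.5062 0.0817 0.0823] [ 1.799e+02 -1.000e-01 -9.860e+01] [-4.1 -2.3  4.2] [-1.08  1.69  0.08] 0.03444210142103567 [ 31.1  11.8 -28.5   0.  -49.8  50.2]
```

View pics/c7.png

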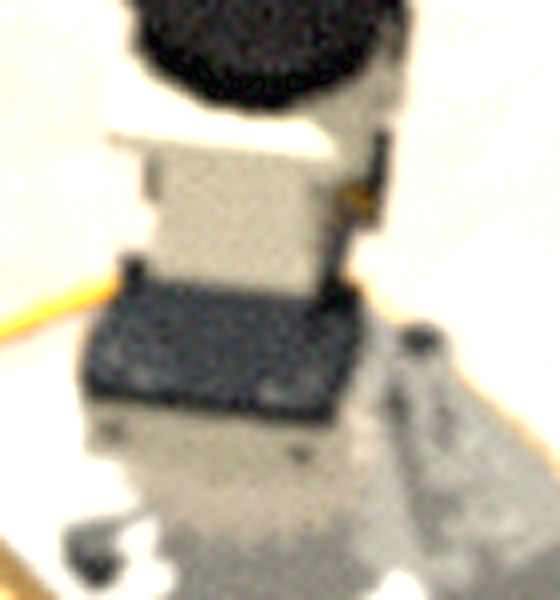

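{"fn": "apply_moves", "kwargs": {
  "plan": [
    [105, [0, 0, 0], 0],
    [105, [0, 0, 0], 0],
    [105, [0, 0, -0.3], 0],
    [105, [0, 0, -0.8], 0],
    [105, [0.8, -0.63, 0], 0],
    [105, [0.8, -0.63, 0], 0],
    [105, [0.8, -0.63, 0], 0],
    [105, [0.8, -0.63, 0], 0],
    [105, [0, 0, 0], 0]
  ]
}}

```text
time_s: 10.85
tcp_pos: [0.6093, -0.0975, 0.138]
eef_rot: [-179.9, -0.0, -98.7]
contact_force: [-0.5, -0.1, -0.4]
gripper_width: 0.0513
```

```bash
python3 snap.py 6
```

```text
10.95 [ 0.608  -0.0952  0.138 ] [-180.     0.   -98.6] [-0.1 -0.2 -1. ] [0.05 0.05 0.04] 0.05137944840755356 [  9.3  17.5 -12.    0.  -60.4  72.1]
```

View pics/top_6.png

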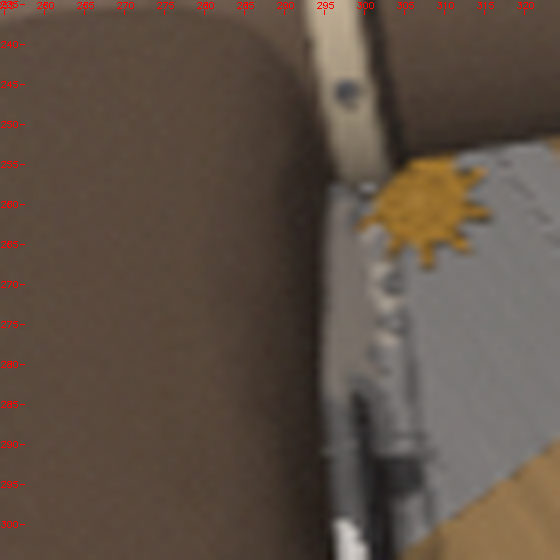

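View pics/side_6.png

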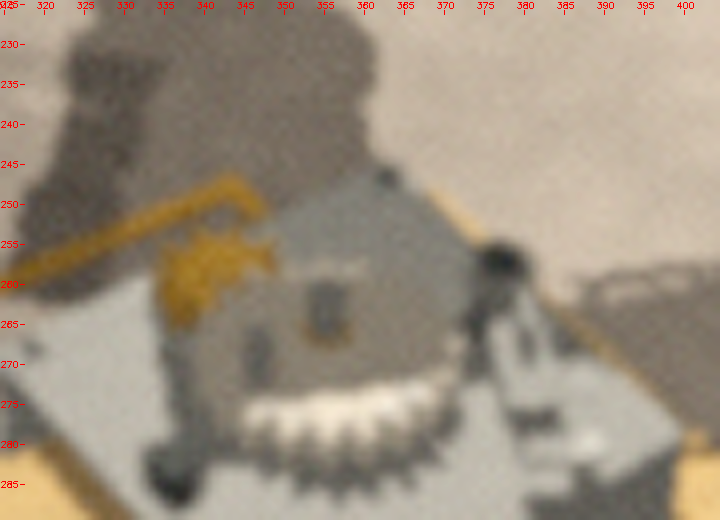

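Run:
```python
from h import *
S=dict(np.load("side6.npz"))
for a in(-6,-3,0,3,6):
    t=np.radians(36.2+a);p=[.5065+.028*np.cos(t),.081+.028*np.sin(t)]
    print(a,proj(S,p+[.108]).round(1),proj(S,p+[.130]).round(1))
print(proj(S,[.5065,.081,.1345]))
g=cv2.cvtColor(S["frame"],cv2.COLOR_BGR2GRAY);print(g[262:275,338:364])
```

```text
-6 [[346.5 270.9]] [[346.6 264.9]]
-3 [[346.8 271.2]] [[346.9 265.3]]
0 [[347.1 271.5]] [[347.2 265.6]]
3 [[347.5 271.9]] [[347.6 266. ]]
6 [[347.8 272.2]] [[347.9 266.3]]
[[356.06449623 260.0062628 ]]
[[ 85  90  99 102 100 106 102 107 110 102 104 105 104 107 103  91  82  79
   79  83  94 104 106 105 108 108]
 [ 77  85 100 104  98 104 106 104 104 108 105 108 105 103 101  91  76  81
   79  84  95 104 103 103 107 105]
 [ 80  81  99 101 105 108 105 105 106 107 104 105 106 104 103  89  77  83
   78  84  96 100 106 105 105 107]
 [ 77  85 100 103 107 108 104 101  99  97  98 102 105 101  99  88  77  75
   73  77  87 102 102 107 104 105]
 [ 83  91 100 100 106 105 104  95  89  85  94 101 106 105  97  85  78  76
   78  77  91 102 107 102 105 103]
 [ 92 100 105 108 107 103 103  95  86  82  85  99 103 107 102  92  82  81
   82  87  89 102 107 105 104 105]
 [ 96  98 106 104 107 102 100  91  78  79  81  95 106 104 107 101  96  95
   91  98 100 106 108 106 106 104]
 [ 91 100 105 106 104 106 102  90  84  79  81  96 104 108 108 105 106 105
  106 108 110 105 103 104 104 105]
 [ 84  98 103 104 105 105 107  90  81  75  86  94 100 106 108 107 108 107
  107 108 107 109 108 105 101 103]
 [ 85  93 103 104 105 108 105  92  80  79  86  92 103 106 107 107 107 111
  111 107 104 106 104 103 106 106]
 [ 83  92 102 106 108 103 101  95  85  80  86  94 105 103 107 110 110 107
  109 107 107 104 110 118 123 121]
 [ 82  94 102 106 104 109 105  95  91  91  93 102 103 107 106 113 119 128
  127 125 125 129 141 152 163 162]
 [ 81  91  97 103 104 101 105 109 109 117 124 121 122 124 126 141 155 162
  163 161 163 162 174 180 187 188]]
```

{"fn": "apply_moves", "kwargs": {
  "plan": [
    [105, [-0.765, 0.638, -0.1], 0],
    [105, [-0.765, 0.638, -0.1], 0],
    [105, [-0.765, 0.638, -0.1], 0],
    [105, [-0.765, 0.638, 0], 0],
    [105, [-0.765, 0.638, 0], 0],
    [105, [-0.765, 0.638, 0], 0],
    [105, [-0.765, 0.638, 0], 0],
    [105, [-0.765, 0.638, 0], 0],
    [105, [-0.765, 0.638, 0], 0],
    [105, [-0.765, 0.638, 0], 0],
    [105, [0, 0, 0], 0]
  ]
}}

```text
time_s: 12.32
tcp_pos: [0.3468, 0.3339, 0.1534]
eef_rot: [-180.0, 0.1, -98.2]
contact_force: [0.6, -0.8, 0.8]
gripper_width: 0.0515
```

```bash
python3 snap.py 7
```

```text
12.425 [0.3479 0.3315 0.1529] [-180.     0.   -98.4] [-0.3  0.1 -0.9] [-0.11  0.02  0.09] 0.051766077477605976 [ 67.1   4.2 -27.   -0.  -58.8  14.5]
```

View pics/top_7.png

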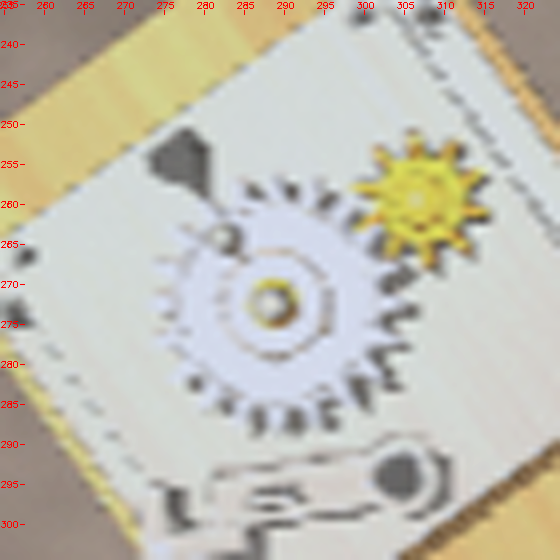

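View pics/side_7.png

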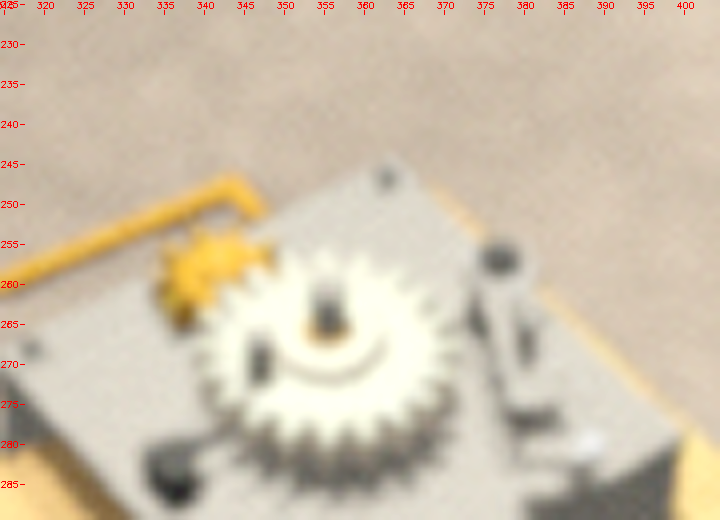

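Run:
```python
from h import *
T=dict(np.load("top7.npz"));T0=dict(np.load("top0.npz"))
for c in (T0,T): 
    for p in ((288.7,272.3),): pass
g=cv2.cvtColor(T["frame"],cv2.COLOR_BGR2GRAY)
def cen(g,x,y,r,thr):
    p=g[y-r:y+r+1,x-r:x+r+1].astype(float);yy,xx=np.mgrid[y-r:y+r+1,x-r:x+r+1]
    w=np.clip(p-thr,0,None);return (w*xx).sum()/w.sum(),(w*yy).sum()/w.sum()
print(g[259:270,277:290]);print(g[267:279,283:296])
sh=onz(T,(288.6,272.3),.1345);pg=onz(T,(282.6,264.1),.130)
print(sh,pg)
for s in (sh,np.array([.5065,.081])):
    d=pg-s;print(np.hypot(*d)*1e3,np.degrees(np.arctan2(d[1],d[0])))
for a in(-4,0,4):
    t=np.radians(36.2+a);print(a,proj(T,[.5065+.028*np.cos(t),.081+.028*np.sin(t),.130]))
print("shaft",proj(T,[.5065,.081,.1345]),"pointer tip",proj(T,[.5065+.0465*np.cos(np.radians(36.2)),.081+.0465*np.sin(np.radians(36.2)),.0925]),
"pinion",proj(T,[.5065+.06*np.sin(np.radians(36.2)),.081-.06*np.cos(np.radians(36.2)),.092]))
```

```text
[[178 179 153 104 142 179 180 181 158 108 103 153 180]
 [180 180 180 169 147 160 179 180 181 181 174 166 174]
 [179 180 179 181 169 141 156 168 147 163 181 181 181]
 [178 178 180 181 181 162 160 179 180 181 182 181 181]
 [166 154 172 173 156 148 122 117 164 181 182 181 182]
 [182 169 159 147 151 176 149  97 142 181 182 181 183]
 [181 181 171 157 154 151 122  96 146 182 182 181 180]
 [179 160 158 181 173 140  95 101 152 174 171 169 166]
 [163 158 168 181 182 181 181 160 131 158 181 180 182]
 [164 162 181 182 181 181 177 173 176 181 181 182 181]
 [170 168 181 180 182 171 163 174 182 182 181 178 177]]
[[181 160 131 158 181 180 182 181 178 159 160 181 181]
 [177 173 176 181 181 182 181 182 182 182 156 152 180]
 [163 174 182 182 181 178 177 180 180 182 183 159 155]
 [178 182 182 179 170 148 145 147 156 182 182 173 172]
 [165 181 181 163 144 145 122  94 141 177 182 182 152]
 [166 181 178 158 157 177 163 118 116 164 181 181 153]
 [176 181 177 161 162 175 165 127  86 147 182 182 148]
 [164 181 182 163 151 150 117  88 100 150 180 177 149]
 [175 181 181 179 166 134 103 108 152 181 180 172 142]
 [174 174 181 182 182 181 180 182 181 181 181 158 123]
 [178 171 173 180 182 181 181 182 180 181 151 152 181]
 [182 178 163 161 176 179 179 180 171 147 156 181 182]]
[0.50737239 0.08012989] [0.52895683 0.09669669]
27.20931577419075 37.50748067090208
27.398818811276143 34.95247169588907
-4 [[282.89713274 263.63692376]]
0 [[282.28498151 264.04571436]]
4 [[281.70254535 264.49618337]]
shaft [[288.26777719 272.62772655]] pointer tip [[279.64390818 258.64106212]] pinion [[307.24303463 259.60580401]]
```

Run:
```python
from h import *
for k in("top0","top7"):
    T=dict(np.load(k+".npz"));f=T["frame"].astype(float)
    Y=(f[...,2]+f[...,1])/2-f[...,0]   # yellowness
    c0=np.array([.5065+.06*np.sin(np.radians(36.2)),.081-.06*np.cos(np.radians(36.2))])
    up=Y.astype(np.float32)
    def ph(c,r):
        a=np.radians(np.arange(0,360,1));P=proj(T,np.c_[c[0]+r*np.cos(a),c[1]+r*np.sin(a),np.full(360,.092)]).astype(np.float32)
        v=cv2.remap(up,P[:,0].reshape(1,-1),P[:,1].reshape(1,-1),cv2.INTER_CUBIC)[0]
        z=(v*np.exp(-10j*a)).sum();z1=(v*np.exp(-1j*a)).sum()/v.sum()
        return -np.degrees(np.angle(z))/10%36 if 0 else np.degrees(-np.angle(z.conj()*-1*-1))/10, abs(z)/v.sum(),z1
    for r in(.018,.020,.022):
        best=min(((abs(ph(c0+[dx,dy],r)[2]),dx,dy) for dx in np.arange(-3e-3,3.1e-3,5e-4) for dy in np.arange(-3e-3,3.1e-3,5e-4)))
        c=c0+best[1:]
        a=np.radians(np.arange(360));P=proj(T,np.c_[c[0]+r*np.cos(a),c[1]+r*np.sin(a),np.full(360,.092)]).astype(np.float32)
        v=cv2.remap(up,P[:,0].reshape(1,-1),P[:,1].reshape(1,-1),cv2.INTER_CUBIC)[0]
        z=(v*np.exp(-10j*a)).sum()
        # v~cos(10(a-p)) -> z phase = -10p
        print(k,r,best[1:],"phase",(-np.degrees(np.angle(z))/10)%36,abs(z)/v.sum())
```

```text
top0 0.018 (np.float64(-0.0005), np.float64(0.0)) phase 5.703356978847443 0.5241380314832594
top0 0.02 (np.float64(-0.0005), np.float64(-0.0005)) phase 6.330046515948642 0.6816759648103262
top0 0.022 (np.float64(0.0), np.float64(0.0)) phase 6.678838321737746 0.8163211491046612
top7 0.018 (np.float64(0.0), np.float64(-0.0005)) phase 5.631108340249308 0.5194399888032316
top7 0.02 (np.float64(-0.0005), np.float64(-0.0005)) phase 6.251300643327294 0.6619646736718133
top7 0.022 (np.float64(0.0), np.float64(0.0)) phase 6.590967979878154 0.7856554378044224
```

```bash
cat > gear.py <<'E'
import sys
from h import *
def run(k,z=.108,th=36.2):
    T=dict(np.load(k+".npz"));f=T["frame"].astype(np.float32)
    up=f[...,0]-f[...,1]
    up=np.clip(up,-20,20)
    for r in(.036,.038,.040,.042):
      for c in((.5065,.081),(.507,.0805),(.506,.0815)):
        a=np.radians(np.arange(360));P=proj(T,np.c_[c[0]+r*np.cos(a),c[1]+r*np.sin(a),np.full(360,z)]).astype(np.float32)
        v=cv2.remap(up,P[:,0].reshape(1,-1),P[:,1].reshape(1,-1),cv2.INTER_CUBIC)[0]
        ss=[]
        for lo,hi in((0,360),(60,240),(150,330),(240,420)):
            q=np.r_[lo:hi]%360;zz=((v[q]-v[q].mean())*np.exp(-20j*a[q])).sum();ss.append((round(float((-np.degrees(np.angle(zz))/20-th+9)%18-9),2),round(float(abs(zz)/len(q)),1)))
        print(k,r,c,ss)
if __name__=="__main__": run(sys.argv[1],float(sys.argv[2]))
E
python3 gear.py top0 .108; python3 gear.py top7 .108
```

```text
top0 0.036 (0.5065, 0.081) [(-0.95, 2.5), (-1.09, 2.3), (-1.09, 2.6), (-0.82, 2.7)]
top0 0.036 (0.507, 0.0805) [(-0.92, 2.5), (-1.29, 1.8), (-1.61, 2.9), (-0.72, 3.2)]
top0 0.036 (0.506, 0.0815) [(-1.04, 2.3), (-1.01, 2.8), (-0.52, 2.3), (-1.07, 1.9)]
top0 0.038 (0.5065, 0.081) [(-1.05, 4.1), (-1.12, 3.8), (-1.25, 4.5), (-0.99, 4.3)]
top0 0.038 (0.507, 0.0805) [(-1.16, 3.8), (-1.29, 3.4), (-1.95, 4.7), (-1.05, 4.3)]
top0 0.038 (0.506, 0.0815) [(-0.98, 3.9), (-0.97, 3.9), (-0.54, 4.2), (-0.99, 4.0)]
top0 0.04 (0.5065, 0.081) [(-1.23, 4.2), (-1.02, 4.0), (-1.53, 4.7), (-1.42, 4.4)]
top0 0.04 (0.507, 0.0805) [(-1.36, 4.0), (-1.2, 3.9), (-2.18, 4.8), (-1.51, 4.1)]
top0 0.04 (0.506, 0.0815) [(-1.11, 4.1), (-0.85, 3.7), (-0.86, 4.5), (-1.34, 4.4)]
top0 0.042 (0.5065, 0.081) [(-1.24, 3.3), (-0.79, 3.2), (-1.55, 3.7), (-1.64, 3.6)]
top0 0.042 (0.507, 0.0805) [(-1.27, 3.1), (-0.97, 3.3), (-2.07, 3.6), (-1.61, 3.0)]
top0 0.042 (0.506, 0.0815) [(-1.23, 3.3), (-0.63, 2.8), (-1.06, 3.7), (-1.65, 4.0)]
top7 0.036 (0.5065, 0.081) [(0.58, 2.7), (0.6, 2.8), (0.4, 2.7), (0.56, 2.7)]
top7 0.036 (0.507,
[... 158 characters left out ...]
065, 0.081) [(0.62, 4.2), (0.66, 4.2), (0.34, 4.5), (0.58, 4.2)]
top7 0.038 (0.507, 0.0805) [(0.53, 4.0), (0.5, 3.9), (-0.36, 4.6), (0.57, 4.0)]
top7 0.038 (0.506, 0.0815) [(0.68, 4.1), (0.82, 4.2), (1.06, 4.2), (0.53, 4.0)]
top7 0.04 (0.5065, 0.081) [(0.55, 4.2), (0.73, 4.3), (0.12, 4.5), (0.36, 4.1)]
top7 0.04 (0.507, 0.0805) [(0.46, 3.9), (0.58, 4.2), (-0.52, 4.6), (0.31, 3.7)]
top7 0.04 (0.506, 0.0815) [(0.6, 4.1), (0.84, 4.1), (0.76, 4.3), (0.36, 4.1)]
top7 0.042 (0.5065, 0.081) [(0.39, 3.4), (0.71, 3.5), (-0.03, 3.8), (0.06, 3.3)]
top7 0.042 (0.507, 0.0805) [(0.34, 3.2), (0.6, 3.6), (-0.59, 3.8), (-0.0, 2.7)]
top7 0.042 (0.506, 0.0815) [(0.4, 3.3), (0.8, 3.1), (0.49, 3.7), (0.06, 3.6)]
```

{"fn": "apply_moves", "kwargs": {
  "plan": [
    [105, [0.74, -0.643, 0], 0],
    [105, [0.74, -0.643, 0], 0],
    [105, [0.74, -0.643, 0], 0],
    [105, [0.74, -0.643, 0], 0],
    [105, [0.74, -0.643, 0], 0],
    [105, [0.75, -0.645, 0], 0],
    [105, [0, 0, 0], 0],
    [105, [0, 0, 0.6], 0],
    [105, [0, 0, 0.6], 0],
    [105, [0, 0, 0], 0],
    [105, [0, 0, 0.2], 0],
    [105, [0, 0, 0], 0]
  ]
}}

```text
time_s: 13.92
tcp_pos: [0.5068, 0.0824, 0.0828]
eef_rot: [-180.0, 0.0, -98.5]
contact_force: [0.3, 0.0, 0.7]
gripper_width: 0.0517
```

{"fn": "apply_moves", "kwargs": {
  "plan": [
    [145, [0, 0, 0], 0],
    [200, [0, 0, 0], 0],
    [200, [0, 0, 0], 0],
    [200, [0, 0, 0], 0],
    [200, [0, 0, 0], 0.3],
    [200, [0, 0, 0], 0.3],
    [200, [0, 0, 0], 0]
  ],
  "squeeze": 25
}}

```text
time_s: 14.8
tcp_pos: [0.5069, 0.0817, 0.0827]
eef_rot: [-180.0, -0.0, -102.2]
contact_force: [0.2, -5.9, 3.4]
gripper_width: 0.034
```

{"fn": "apply_moves", "kwargs": {
  "plan": [
    [138, [0, 0, 0], 0],
    [138, [0, 0, 0], 0],
    [138, [0, 0, 0.04], 0],
    [138, [0, 0, 0], 0]
  ]
}}

```text
time_s: 15.3
tcp_pos: [0.5067, 0.0824, 0.0802]
eef_rot: [180.0, -0.0, -102.1]
contact_force: [0.4, -0.6, 0.4]
gripper_width: 0.0406
```

{"fn": "apply_moves", "kwargs": {
  "plan": [
    [138, [0, 0, 0.04], 0],
    [138, [0, 0, 0], 0]
  ]
}}

```text
time_s: 15.55
tcp_pos: [0.5069, 0.0823, 0.0784]
eef_rot: [-180.0, 0.0, -102.1]
contact_force: [0.5, -0.0, 0.0]
gripper_width: 0.0404
```

{"fn": "apply_moves", "kwargs": {
  "plan": [
    [138, [0, 0, 0.04], 0],
    [138, [0, 0, 0], 0]
  ]
}}

```text
time_s: 15.8
tcp_pos: [0.5069, 0.0823, 0.0764]
eef_rot: [-180.0, 0.0, -102.1]
contact_force: [0.6, 0.7, 1.3]
gripper_width: 0.0403
```

{"fn": "apply_moves", "kwargs": {
  "plan": [
    [138, [0, 0, 0.03], 0],
    [138, [0, 0, 0], 0]
  ]
}}

```text
time_s: 16.05
tcp_pos: [0.5069, 0.0823, 0.0749]
eef_rot: [-180.0, 0.0, -102.1]
contact_force: [-0.4, 0.3, 2.3]
gripper_width: 0.0403
```

```bash
python3 snap.py 8;  python3 - <<'E'
from h import *
a=np.load("side8.npz")["frame"][215:290,325:395]
cv2.imwrite("pics/c8.png",cv2.convertScaleAbs(cv2.resize(a,None,fx=8,fy=8,interpolation=cv2.INTER_CUBIC),alpha=1.9,beta=-20))
E
```

```text
16.15 [0.5069 0.0823 0.0749] [-180.     0.  -102.1] [-0.   1.3  1.2] [0.44 0.19 0.02] 0.04011221484158254 [ 31.2  12.3 -29.   -0.  -48.7  46.7]
```

View pics/c8.png

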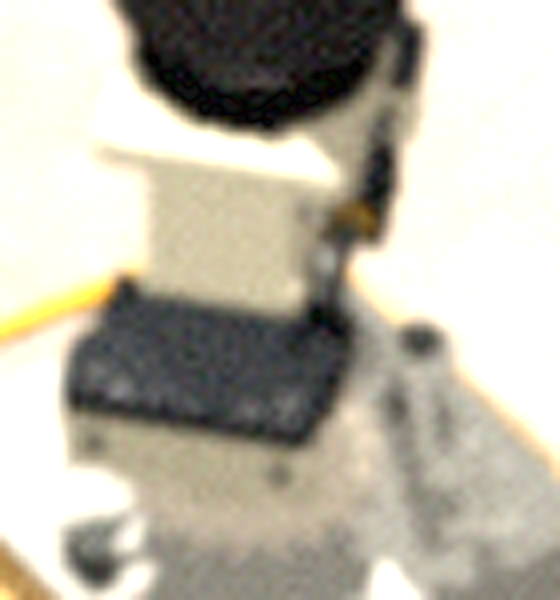

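{"fn": "apply_moves", "kwargs": {
  "plan": [
    [138, [0, 0, 0.03], 0],
    [138, [0, 0, 0], 0]
  ]
}}

```text
time_s: 16.4
tcp_pos: [0.5069, 0.0823, 0.0734]
eef_rot: [-180.0, 0.0, -102.1]
contact_force: [-0.0, 1.1, 2.5]
gripper_width: 0.0402
```

{"fn": "apply_moves", "kwargs": {
  "plan": [
    [138, [0, 0, 0.03], 0],
    [138, [0, 0, 0], 0]
  ]
}}

```text
time_s: 16.65
tcp_pos: [0.5069, 0.0823, 0.0719]
eef_rot: [-180.0, 0.0, -102.1]
contact_force: [0.3, 2.1, 1.6]
gripper_width: 0.0401
```

{"fn": "apply_moves", "kwargs": {
  "plan": [
    [138, [0, 0, 0.03], 0],
    [138, [0, 0, 0], 0]
  ]
}}

```text
time_s: 16.9
tcp_pos: [0.5069, 0.0823, 0.0704]
eef_rot: [-180.0, 0.0, -102.1]
contact_force: [-0.2, 1.2, 1.9]
gripper_width: 0.0399
```

{"fn": "apply_moves", "kwargs": {
  "plan": [
    [138, [0, 0, 0.04], 0],
    [138, [0, 0, 0], 0]
  ]
}}

```text
time_s: 17.15
tcp_pos: [0.5068, 0.0822, 0.0683]
eef_rot: [180.0, -0.0, -102.1]
contact_force: [0.8, 1.4, 0.9]
gripper_width: 0.0404
```

{"fn": "apply_moves", "kwargs": {
  "plan": [
    [138, [0, 0, 0.03], 0],
    [138, [0, 0, 0], 0]
  ]
}}

```text
time_s: 17.4
tcp_pos: [0.5068, 0.0822, 0.0668]
eef_rot: [180.0, -0.0, -102.1]
contact_force: [0.3, 0.6, 2.0]
gripper_width: 0.0402
```

```bash
python3 snap.py 9;  python3 - <<'E'
from h import *
o=[]
for k in(7,8,9):
    a=np.load(f"side{k}.npz")["frame"][225:300,325:390]
    o.append(cv2.convertScaleAbs(cv2.resize(a,None,fx=4,fy=4,interpolation=cv2.INTER_CUBIC),alpha=2.2,beta=-40))
cv2.imwrite("pics/c9.png",np.hstack(o))
E
```

```text
17.5 [0.5068 0.0821 0.0668] [ 180.    -0.  -102.1] [1.5 0.1 0. ] [ 0.25 -0.26 -0.05] 0.04043321636640629 [ 31.1  12.9 -29.5   0.  -47.6  46.7]
```

View pics/c9.png

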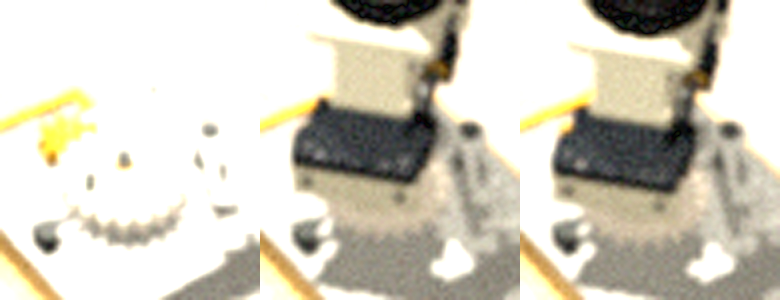

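Run:
```python
from h import *
o=[]
for k in(5,8,9):
    a=np.load(f"side{k}.npz")["frame"][255:295,330:385].astype(float)
    a=np.clip((a-60)*3.2,0,255).astype(np.uint8)
    o.append(cv2.resize(a,None,fx=5,fy=5,interpolation=cv2.INTER_CUBIC)[:,:260])
cv2.imwrite("pics/c10.png",np.hstack(o))
```

```text
(no output)
```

View pics/c10.png

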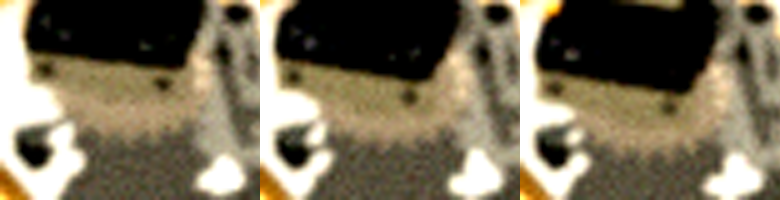

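{"fn": "apply_moves", "kwargs": {
  "plan": [
    [138, [0, 0, 0.03], 0],
    [138, [0, 0, 0], 0]
  ]
}}

```text
time_s: 17.75
tcp_pos: [0.5068, 0.0821, 0.0654]
eef_rot: [180.0, -0.0, -102.1]
contact_force: [-0.1, 1.4, 2.4]
gripper_width: 0.0402
```

{"fn": "apply_moves", "kwargs": {
  "plan": [
    [138, [0, 0, 0.03], 0],
    [138, [0, 0, 0], 0]
  ]
}}

```text
time_s: 18.0
tcp_pos: [0.5069, 0.0822, 0.0646]
eef_rot: [-180.0, -0.0, -102.1]
contact_force: [-2.2, 0.7, 10.6]
gripper_width: 0.0401
```

{"fn": "apply_moves", "kwargs": {
  "plan": [
    [138, [0, 0, 0.03], 0],
    [138, [0, 0, 0], 0]
  ]
}}

```text
time_s: 18.25
tcp_pos: [0.5071, 0.0821, 0.0643]
eef_rot: [-179.9, -0.0, -102.1]
contact_force: [-7.0, -0.1, 22.5]
gripper_width: 0.04
```

{"fn": "apply_moves", "kwargs": {
  "plan": [
    [138, [0, 0, 0.02], 0],
    [138, [0, 0, -0.1], 0],
    [105, [0, 0, 0], 0],
    [105, [0, 0, 0], 0],
    [105, [0, 0, -0.7], 0],
    [105, [0, 0, -0.9], 0],
    [105, [-0.74, 0.643, 0], 0],
    [105, [-0.74, 0.643, 0], 0],
    [105, [-0.74, 0.643, 0], 0],
    [105, [-0.74, 0.643, 0], 0],
    [105, [-0.74, 0.643, 0], 0],
    [105, [-0.74, 0.643, 0], 0]
  ]
}}

```text
time_s: 19.75
tcp_pos: [0.3638, 0.3408, 0.146]
eef_rot: [180.0, -0.0, -102.1]
contact_force: [1.0, 1.1, 1.1]
gripper_width: 0.0515
```

```bash
python3 snap.py 10; python3 gear.py top10 .092|grep "0.081)"
```

```text
19.85 [0.3633 0.3429 0.1459] [ 180.    -0.  -101.9] [-0.5 -1.2 -0.2] [-0.11  0.04 -0.03] 0.050970750730195 [ 65.9   6.5 -25.4  -0.  -58.1  12.2]
top10 0.036 (0.5065, 0.081) [(-2.55, 2.9), (-3.11, 2.5), (-2.41, 3.2), (-2.13, 3.4)]
top10 0.038 (0.5065, 0.081) [(-2.72, 4.4), (-2.98, 4.0), (-2.65, 5.0), (-2.52, 4.9)]
top10 0.04 (0.5065, 0.081) [(-2.78, 4.7), (-3.01, 4.4), (-2.78, 5.4), (-2.59, 5.1)]
top10 0.042 (0.5065, 0.081) [(-2.77, 3.8), (-3.03, 3.7), (-2.68, 4.4), (-2.52, 3.9)]
```

View pics/top_10.png

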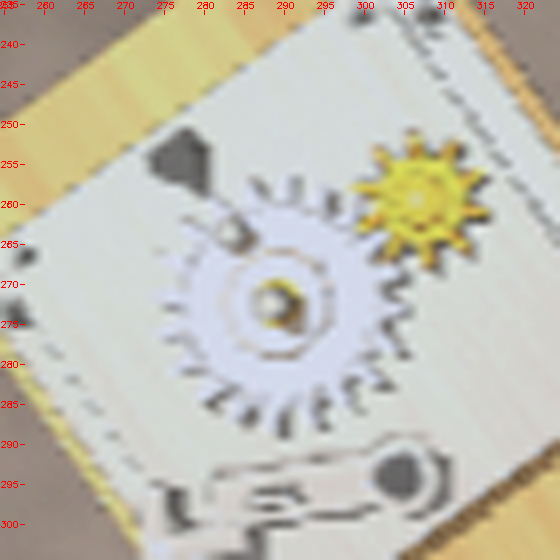

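View pics/side_10.png

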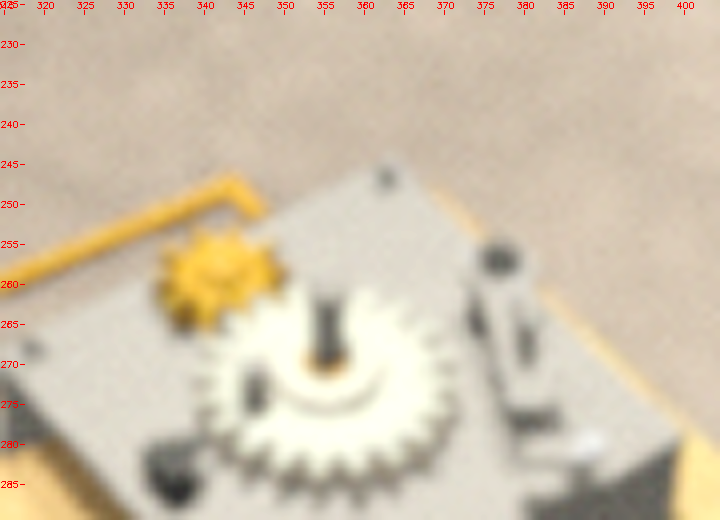

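{"fn": "apply_moves", "kwargs": {
  "plan": [
    [168, [0, 0, 0], 1],
    [168, [0, 0, 0], 1],
    [168, [0, 0, 0], 1],
    [168, [0, 0, 0], 1],
    [168, [0, 0, 0], 1],
    [168, [0, 0, 0], 1],
    [168, [0, 0, 0], 1],
    [168, [0, 0, 0], 1],
    [168, [0, 0, 0], 1],
    [168, [0, 0, 0], 1],
    [168, [0, 0, 0], 1],
    [168, [0, 0, 0], 0.2]
  ],
  "squeeze": 5
}}

```text
time_s: 21.35
tcp_pos: [0.3649, 0.3391, 0.1459]
eef_rot: [-179.9, -0.0, -169.4]
contact_force: [-0.8, 0.4, -0.2]
gripper_width: 0.0296
```

{"fn": "apply_moves", "kwargs": {
  "plan": [
    [168, [-0.09, -0.9, 0], 0],
    [168, [-0.09, -0.9, 0], 0],
    [168, [-0.09, -0.9, 0], 0],
    [168, [-0.09, -0.9, 0], 0],
    [168, [-0.09, -0.9, 0], 0],
    [168, [-0.09, -0.9, 0], 0],
    [168, [0, 0, 0], 0],
    [168, [0, 0, 0], 0]
  ]
}}

```text
time_s: 22.35
tcp_pos: [0.4414, 0.0792, 0.1463]
eef_rot: [-180.0, -0.0, -169.3]
contact_force: [-1.0, 0.6, 0.3]
gripper_width: 0.0301
```

{"fn": "apply_moves", "kwargs": {
  "plan": [
    [168, [0, 0, 0.5], 0],
    [168, [0, 0, 0.37], 0],
    [168, [0, 0, 0], 0]
  ]
}}

```text
time_s: 22.72
tcp_pos: [0.4404, 0.0798, 0.1019]
eef_rot: [-179.9, -0.2, -169.2]
contact_force: [0.2, 0.1, -0.7]
gripper_width: 0.03
```

```bash
python3 snap.py 11;  python3 - <<'E'
from h import *
a=np.load("side11.npz")["frame"][215:290,335:405]
cv2.imwrite("pics/c11.png",cv2.convertScaleAbs(cv2.resize(a,None,fx=8,fy=8,interpolation=cv2.INTER_CUBIC),alpha=1.9,beta=-20))
E
```

```text
22.825 [0.4417 0.0802 0.1034] [-180.     0.  -169.2] [ 0.4 -0.3  0.5] [ 0.06 -0.06  0.  ] 0.029618535483252814 [ 35.6   4.2 -34.5   0.  -51.3 -24.8]
```

View pics/c11.png

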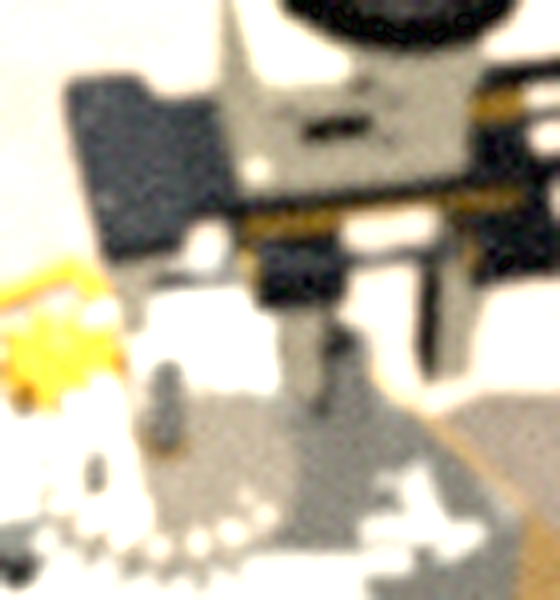

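{"fn": "apply_moves", "kwargs": {
  "plan": [
    [168, [0, 0, 0.25], 0],
    [168, [0, 0, 0.17], 0],
    [168, [0, 0, 0], 0]
  ]
}}

```text
time_s: 23.2
tcp_pos: [0.4409, 0.0791, 0.0812]
eef_rot: [-180.0, -0.1, -169.3]
contact_force: [-0.6, -0.3, 0.7]
gripper_width: 0.0299
```

{"fn": "apply_moves", "kwargs": {
  "plan": [
    [200, [0, 0, 0], 0],
    [225, [0, 0, 0], 0],
    [255, [0, 0, 0], 0],
    [255, [0, 0, 0], 0]
  ],
  "squeeze": 6
}}

```text
time_s: 23.7
tcp_pos: [0.4414, 0.0795, 0.0821]
eef_rot: [180.0, 0.0, -169.3]
contact_force: [-1.1, 0.7, 1.8]
gripper_width: 0.0039
```

{"fn": "apply_moves", "kwargs": {
  "plan": [
    [255, [-0.085, -0.0045, 0], 1],
    [255, [-0.085, -0.0045, 0], 1],
    [255, [-0.085, -0.0045, 0], 1],
    [255, [-0.085, -0.0045, 0], 1]
  ]
}}

```text
time_s: 24.2
tcp_pos: [0.4582, 0.0789, 0.0821]
eef_rot: [-180.0, -0.0, 166.5]
contact_force: [-1.5, -0.8, 3.3]
gripper_width: 0.004
```

{"fn": "apply_moves", "kwargs": {
  "plan": [
    [255, [-0.085, -0.0045, 0], 1],
    [255, [-0.085, -0.0045, 0], 1],
    [255, [-0.085, -0.0045, 0], 1],
    [255, [-0.085, -0.0045, 0], 1]
  ]
}}

```text
time_s: 24.7
tcp_pos: [0.4735, 0.0716, 0.0821]
eef_rot: [-180.0, -0.0, 142.5]
contact_force: [-1.1, -1.1, 2.8]
gripper_width: 0.0037
```

{"fn": "apply_moves", "kwargs": {
  "plan": [
    [255, [-0.057, -0.002, 0], 0.667],
    [255, [-0.057, -0.002, 0], 0.667],
    [255, [-0.057, -0.002, 0], 0.667],
    [255, [0, 0, 0], 0]
  ]
}}

```text
time_s: 25.2
tcp_pos: [0.4797, 0.0657, 0.0821]
eef_rot: [-180.0, 0.0, 130.7]
contact_force: [-1.4, -1.8, 2.9]
gripper_width: 0.0039
```

{"fn": "apply_moves", "kwargs": {
  "plan": [
    [255, [-0.03, -0.001, 0], 0.3],
    [255, [-0.02, -0.001, 0], 0.2],
    [255, [0, 0, 0], 0]
  ]
}}

```text
time_s: 25.58
tcp_pos: [0.4812, 0.0638, 0.082]
eef_rot: [-180.0, 0.0, 127.7]
contact_force: [-4.0, -0.6, 4.0]
gripper_width: 0.0043
```

{"fn": "apply_moves", "kwargs": {
  "plan": [
    [255, [-0.02, 0, 0], 0.1],
    [255, [0, 0, 0], 0]
  ]
}}

```text
time_s: 25.82
tcp_pos: [0.4816, 0.0633, 0.082]
eef_rot: [-180.0, -0.0, 127.1]
contact_force: [-4.1, 0.2, 6.6]
gripper_width: 0.004
```

{"fn": "apply_moves", "kwargs": {
  "plan": [
    [255, [-0.02, 0, 0], 0.1],
    [255, [0, 0, 0], 0]
  ]
}}

```text
time_s: 26.08
tcp_pos: [0.4817, 0.0631, 0.0819]
eef_rot: [-180.0, -0.1, 126.5]
contact_force: [-8.1, 4.7, 7.6]
gripper_width: 0.0042
```

{"fn": "apply_moves", "kwargs": {
  "plan": [
    [255, [0, 0, 0], 0],
    [255, [-0.02, 0, 0], 0],
    [255, [0, 0, 0], 0],
    [255, [0, 0, 0], 0]
  ],
  "squeeze": 25
}}

```text
time_s: 26.58
tcp_pos: [0.4818, 0.063, 0.0819]
eef_rot: [-180.0, -0.2, 126.5]
contact_force: [-12.5, 10.1, 10.0]
gripper_width: 0.0035
```

{"fn": "apply_moves", "kwargs": {
  "plan": [
    [180, [0, 0, 0], 0],
    [180, [0, 0, 0], 0],
    [180, [0, 0, 0], 0],
    [180, [0, 0, -0.5], 0],
    [180, [0, 0, -0.8], 0],
    [180, [0.84, 0.195, 0], 0],
    [180, [0.84, 0.195, 0], 0],
    [180, [0.84, 0.195, 0], 0],
    [180, [0.84, 0.195, 0], 0],
    [180, [0.84, 0.195, 0], 0],
    [180, [0.84, 0.195, 0], 0],
    [180, [0.84, 0.195, 0], 0]
  ]
}}

```text
time_s: 28.08
tcp_pos: [0.3628, 0.3398, 0.147]
eef_rot: [180.0, -0.0, 126.5]
contact_force: [-0.3, 0.4, -0.6]
gripper_width: 0.0254
```

```bash
python3 snap.py 12; python3 gear.py top12 .092|grep "0.081)"
```

```text
28.175 [0.3626 0.3417 0.1469] [179.9  -0.  126.6] [-0.6 -1.  -0.3] [-0.01 -0.08  0.01] 0.025599825337896034 [  66.     6.2  -25.6    0.   -58.1 -119.3]
top12 0.036 (0.5065, 0.081) [(-2.33, 2.9), (-2.58, 2.4), (-1.92, 3.1), (-2.16, 3.3)]
top12 0.038 (0.5065, 0.081) [(-2.63, 4.2), (-2.85, 3.5), (-2.45, 4.6), (-2.48, 5.0)]
top12 0.04 (0.5065, 0.081) [(-2.71, 4.4), (-2.92, 3.8), (-2.65, 4.9), (-2.56, 5.1)]
top12 0.042 (0.5065, 0.081) [(-2.77, 3.5), (-3.02, 3.3), (-2.69, 3.9), (-2.56, 3.8)]
```

View pics/top_12.png

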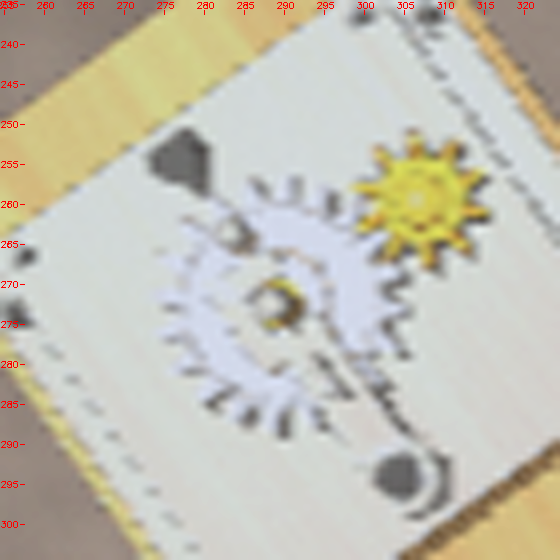

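View pics/side_12.png

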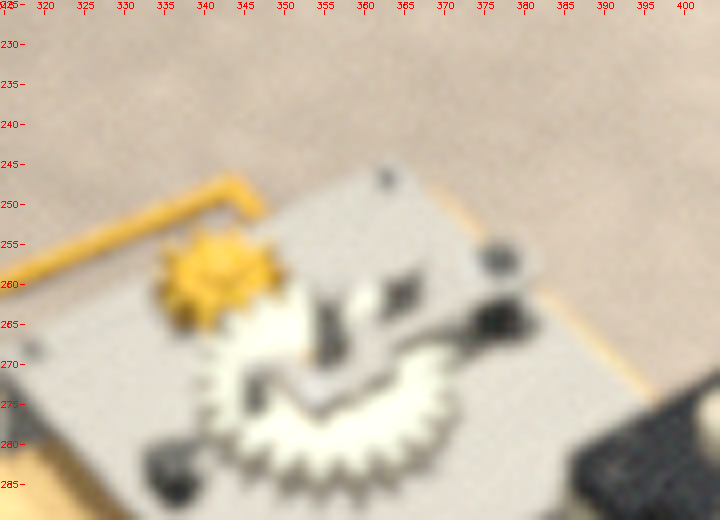

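Run:
```python
from h import *
c=np.array([.5065+.06*np.sin(np.radians(36.2)),.081-.06*np.cos(np.radians(36.2))])
for k in("top0","top10","top12"):
    T=dict(np.load(k+".npz"));f=T["frame"].astype(np.float32);up=(f[...,2]+f[...,1])/2-f[...,0]
    a=np.radians(np.arange(360));P=proj(T,np.c_[c[0]+.022*np.cos(a),c[1]+.022*np.sin(a),np.full(360,.092)]).astype(np.float32)
    v=cv2.remap(up,P[:,0].reshape(1,-1),P[:,1].reshape(1,-1),cv2.INTER_CUBIC)[0]
    print(k,(-np.degrees(np.angle((v*np.exp(-10j*a)).sum()))/10-.2)%36)
A=np.load("top0.npz")["frame"];B=np.load("top12.npz")["frame"]
for n,(x0,y0,x1,y1) in dict(cart=(222,208,262,248),btn=(232,279,256,302),hex=(330,224,357,270),case=(112,245,190,335),can=(155,203,190,232),dish=(433,203,468,237),drv=(498,230,524,298)).items():
    d=cv2.absdiff(A[y0:y1,x0:x1],B[y0:y1,x0:x1]).max(2);print(n,d.mean().round(1),(d>50).sum())
from plant import close_job
print(close_job())
```

```text
top0 6.478838321737745
top10 6.647126951789517
top12 6.609890280268503
cart 6.9 0
btn 6.3 0
hex 6.9 0
case 13.7 641
can 6.7 0
dish 7.0 0
drv 6.7 0
the job is handed in; nothing more can be done
None
```

The gear is refitted and fully home, and the keeper is swung to its stop with its notch round the shaft. I handed the job in at about 28 s. It reported no verdict.

**What I did:** I gripped the hub and turned the gear about 55° to bring the peg to the pointer. A further turn of −3.6° lined its teeth up with the pinion's gaps. I then pressed it down with the fingertips, gripped the keeper's tab and swung it about 64° onto its stop.

**Last checks:**
- **Gear:** it stopped firmly at 22 N, with the hub about 16 mm lower in the side view. The camera puts it at −2.7°, against an ideal mesh angle of about −3.2°.
- **Pinion:** it read 6.5° before and 6.6° after, so it has not shifted.
- **Keeper:** it met the stop at about 16 N, and both views show it across the hub and round the shaft.
- **Bystanders:** six of the seven show no change. The console case picture did differ (641 pixels). The arm now hangs near it and may be hiding or shading it; I did not look closer, and nothing touched it as far as I know.

**What disagreed:**
- **Fingertip height:** the fingertips turned out to sit about 27 mm higher than the reported tool position. My first close therefore missed the hub and shut above the shaft. A light touch on the shaft top at 17 N gave me the offset, and I corrected for it.
- **Press force:** pressing the gear read only about 2 N, not the expected 5 N.
- **Hub grip width:** it read 34 mm on the 36 mm hub.

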